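# Sort clay canes and roundels into the drying trays and switch on the heat

### The arm

A 7-joint arm with a two-finger parallel gripper is mounted at the origin on the work surface. World frame = base frame: x ahead of the robot, y to its left, z up, the work surface at z = 0. Lengths are in m, angles in rad, forces in N, time in s.
With the tool pointing down it reaches from about 0.4 to 0.85 m from the base axis. Payload 10.4 kg.
Tool frame: the origin (TCP) lies at the very end of the fingers, on their centre line; the grasp point (between the pads) lies 19 mm behind it (manip.grip_point_offset is the distance from the TCP to the grasp point, in m); z points along the fingers, y is the line along which they close (so a half turn about z gives the same grasp; the last joint's range is limited). The gripper opens to 85 mm and grips with 20 to 120 N. Pads are 22 mm wide; open, the fingers measure 114 mm over their backs; the gripper's body (76 mm by 85 mm) begins 54 mm behind the grasp point. The pads swing forward as they close: fully open they stand 13 mm farther back than shut.
Start: joints at [1.32, 0.332, -0.065, 1.46, 0.022, 1.35, -0.088], TCP at [0.141, -0.609, 0.231] pointing down, gripper open.
Joint ranges: [-2.6, 2.6], [-0.5, 2.12], [-1.47, 1.34], [0.16, 2.42], [-1.27, 4.41], [0.06, 2.06], [-2.6, 2.6]. Speed limits (rad/s): [2.22, 2.22, 2.79, 2.79, 3.14, 3.14, 3.14].

### API

Orientations are given as a unit quaternion [x, y, z, w].
In Python, from workcell import manip gives the robot as it stands. The module is installed in compiled form; this text tells all that it offers.
- The arm moves only by the tool step_arm, never from a script. Its argument "moves" is a list of rows, each a list of 7 numbers: the closure, from 0 (fully open) to 1 (shut), then the shift along the world's x, y, z in mm, then the turn, a rotation vector about the world's x, y, z in rad. In form: [[grip, tx, ty, tz, ax, ay, az], ...]. A call has 1 to 10 rows; each row is the pose to reach, as a shift and turn from the pose commanded when the call began; what a row does not reach only later rows make up. A row lasts 1/10 s, in which the tool goes at most 50 mm and 8.59 degrees, less where a joint would pass 70% of its speed; a pose out of reach is approached as far as the arm can. A call with a gripper value outside its range is refused whole. The fingers move at their own pace and stop on an object; "grip_force" is the grip in N (left out, the last holds). Time passes only in rows, so rows that repeat a pose let the fingers close. It gives the time, the measured TCP pose, the force, the opening and the grip force at its end, in the units of the state.
- manip.get_obs(): the state, without advancing time (a new reading comes with each control period).
- manip.camera(name): name is "scene" or "side" or "wrist"; returns a dict with "image" (480x640x3 uint8, blue, green, red), "K" (3x3 intrinsics, pixels), "rvec" (rotation vector, rad) and "tvec" (3), from world to camera coordinates, as OpenCV has them; the wrist camera has in their place "mount" (4x4, takes a point from camera to tool coordinates, whose origin is the TCP and whose axes are the flange's). Camera axes: x right, y down, z forward; pixel columns grow to the right and rows downward; lengths in m; the calibration is good to about 2 mm. A picture is of the moment at which its call begins: read the wrist's pose just before it. There is no depth.
- manip.hand_in(): hands the job in; it is judged then, once.
The state is a dict: "clock": time; "joint_pos": joint angles; "joint_velocities": joint speeds; "tau": joint torques, N m; "position": TCP position; "ee_rot": TCP orientation; "ft_force": force on the tool from outside, world axes, zero at the start; "torque": the same for the moment, N m; "grip_width": opening from 0.0 (shut) to 1.0 (fully open); "grasp_force": force on a finger pad.
Only numpy, scipy, OpenCV 4.12 (cv2) and the standard library are available. Lean on these libraries where they do the work, as an engineer would, in place of code of your own. Each camera call takes 0.05 s, during which the arm holds its last target. There are 200 camera calls.

### The job

Clear the mixed clay pieces off the bench into the two drying trays: the long fluted canes go in the tray with the middle rib, one lying flat in each lane, and the round roundels lie flat side by side, not stacked, on the floor of the plain tray. The clay is brittle, so set each piece down rather than dropping it, and leave the brush jar, the bottle and the wooden paddle where they are. When all four pieces are in, and not before, throw the toggle of the isolator over to its other side to turn the trays' heat on.

Things in the scene. Friction and masses are not known exactly. Their poses are not given: they have to be found in the camera images.
- cane_a: Fluted bar of dry clay, terracotta colour, 110 mm long (along its own x), 36 x 36 mm across, 0.2 to 0.3 kg. Origin in its middle. Lies on the bench, at any yaw, with roundel_a resting on top of it.
- cane_b: Second fluted bar of dry clay, the same size and mass, slate blue. Origin in its middle. Lies on the bench, at any yaw, nothing on it.
- roundel_a: Round slice of dry clay, slate blue with pale rings, 64 mm in diameter, 20 mm thick (own z is its axis), about 0.1 kg. Origin in its middle. It starts lying flat on top of cane_a, so it has to come off first.
- roundel_b: Second round slice, same size and mass, terracotta with pale rings. Origin in its middle. Lies flat on the bench.
- cane_tray: Drying tray, fixed: grey plinth 200 x 148 x 10 mm, on it an open plywood tray 194 (x) x 142 (y) mm, inside 182 x 130, inner floor 16 mm and rim 40 mm above the bench. Origin under its centre, on the bench. Left or right by chance. For canes: a rib 6 mm thick, 18 mm high at its x = 0 runs along y: two lanes 88 mm wide, 130 mm long, centred at x = -47 and +47 mm.
- roundel_tray: Drying tray, fixed: grey plinth 200 x 148 x 10 mm, on it an open plywood tray 194 (x) x 142 (y) mm, inside 182 x 130, inner floor 16 mm and rim 40 mm above the bench. Origin under its centre, on the bench. Left or right by chance. For roundels: plain, no rib.
- cane_tray_in (a point): Centre of the cane tray's inner floor plane (16 mm above the bench), axes as the tray.
- roundel_tray_in (a point): Centre of the roundel tray's inner floor (16 mm above the bench), axes as the tray.
- isolator_box: Grey switch box, fixed to the bench, 86 (x) x 60 (y) x 35 mm high, origin under its centre. The toggle swings in its x-z plane, in the middle, about a pivot 30 mm above the bench. It stands beyond the pieces, left or right by chance.
- isolator (a joint): Angle of the toggle: 0 = off, leaning 0.5 rad (29 degrees) towards the box's -x; 1.0 = on, leaning as far towards +x. Over-centre: pushed past upright (0.5) it falls to the other stop by the weight of its grip; about 1 N at the tip throws it.
- isolator_tip (a point): Upper end of the toggle, 82 mm from the pivot: steel stem 14 mm in diameter, the last 30 mm a black grip 20 mm in diameter. About 102 mm above the bench at either end of the swing, 112 mm upright.
- brush_jar: White ceramic jar 64 mm in diameter, 90 mm high, with three fixed brush handles up to 155 mm high. Origin under its centre. Leave alone.
- slip_bottle: White bottle 40 mm in diameter, 85 mm high, standing among the pieces. Origin under its centre. Leave alone.
- paddle: Wooden clay paddle lying flat near the robot, 205 mm long in all (own x from -105 to +100 mm), blade 120 x 40 mm, handle 24 mm wide, 16 mm thick. Origin on its underside. Leave alone.

How it is judged:
By the outcome, as a careful person would: the job done as asked, in the order asked, and still so for the second after the job is handed in, with the robot touching nothing.
It also fails if it takes over 72 s, if anything falls off the work surface, if the arm or the gripper's body presses on something with over 40 N, if the wrist force passes 120 N, or if a joint passes its speed limit or range.

## Working session

There is one attempt and no reset: what is moved stays moved. The work goes in short steps, Python scripts to look and compute and a tool call to move; the robot and the scene stay as the last step left them, time stands still between calls to the robot, and variables do not carry over. Pictures are saved under pics/ and viewed, at most 10 in all, crops included, and the job is handed in when it is done.

Besides the shell and the picture viewer there is one more tool, called by a JSON object that holds its "api" and its "payload". step_arm: Moves the arm, as the interface text tells. Its arguments: {"type":"object","properties":{"moves":{"type":"array","items":{"type":"array","items":{"type":"number"}}},"grip_force":{"type":"number"}},"required":["moves"]}

```bash
mkdir -p pics
cat > h.py <<'E'
import numpy as np,cv2
from scipy.spatial.transform import Rotation as R
from workcell import manip
def cam(n):
    o=manip.get_obs(); c=manip.camera(n); K=np.array(c["K"],float)
    if n=="wrist":
        M=np.array(c["mount"]); T=np.eye(4); T[:3,:3]=R.from_quat(o["ee_rot"]).as_matrix(); T[:3,3]=o["position"]
        W=T@M; Rc=W[:3,:3]; p=W[:3,3]
    else:
        Rw=cv2.Rodrigues(np.array(c["rvec"],float))[0]; Rc=Rw.T; p=-Rc@np.array(c["tvec"],float).ravel()
    return dict(img=c["image"],K=K,R=Rc,p=p)
def ray(c,uv):
    d=c["R"]@np.linalg.solve(c["K"],np.array([uv[0],uv[1],1.]));return d/np.linalg.norm(d)
def plane(c,uv,z):
    d=ray(c,uv);return c["p"]+d*(z-c["p"][2])/d[2]
def tri(c1,u1,c2,u2):
    d1,d2=ray(c1,u1),ray(c2,u2);A=np.c_[d1,-d2];s=np.linalg.lstsq(A,c2["p"]-c1["p"],rcond=None)[0]
    a,b=c1["p"]+d1*s[0],c2["p"]+d2*s[1];return (a+b)/2,np.linalg.norm(a-b)
def proj(c,X):
    q=c["K"]@(c["R"].T@(np.array(X)-c["p"]));return q[:2]/q[2]
def load(n):
    d=np.load(f'pics/{n}.npz');return {k:d[k] for k in d}
def save(n,c): np.savez(f'pics/{n}.npz',**c); cv2.imwrite(f'pics/{n}.png',c["img"])
E
python3 - <<'E'
from h import *
o=manip.get_obs();print(o, manip.grip_point_offset)
for n in("scene","side","wrist"):
    c=cam(n);save(n+"0",c);print(n,c["p"],c["R"][:,2],c["K"][0,0])
E
```

```text
{'clock': 0.0, 'joint_pos': array([ 1.32039253,  0.33286522, -0.06469618,  1.46094154,  0.02159099,
        1.34988201, -0.08848401]), 'joint_velocities': array([ 1.62662086e-03, -7.16363776e-04, -6.15781633e-04, -2.50886813e-04,
       -2.11424601e-03, -2.03220855e-04, -5.60378395e-05]), 'tau': array([ 6.26813835e-04, -6.25439930e+01,  4.94146929e-02, -3.91615677e+01,
        1.61755364e-02,  9.69998713e-03,  3.10301493e-05]), 'position': array([ 0.14106146, -0.60849353,  0.23051996]), 'ee_rot': array([ 9.93518161e-01,  1.13671335e-01, -1.07894354e-04, -6.92164679e-04]), 'ft_force': array([-0.61420036, -0.69415539,  0.38260949]), 'torque': array([0.01696019, 0.04494494, 0.01768428]), 'grasp_force': 0.0, 'grip_width': 1.0042766063568882} 0.0187
scene [ 1.44461145 -0.17319718  0.90142663] [-0.7370699   0.13598964 -0.66199304] 565.7233413352089
side [0.40634542 0.69019636 0.75906787] [ 0.14213919 -0.70080121 -0.69905229] 517.2382043989326
wrist [ 0.22299663 -0.59073487  0.37299599] [-0.31719178 -0.07157742 -0.94565641] 422.1366628599482
```

View pics/scene0.png

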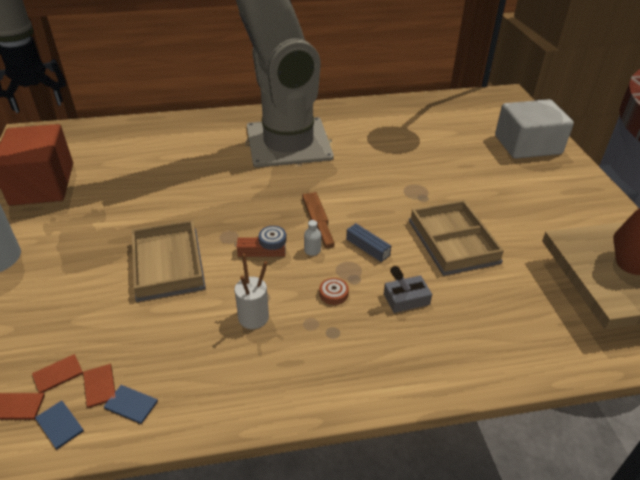

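View pics/side0.png

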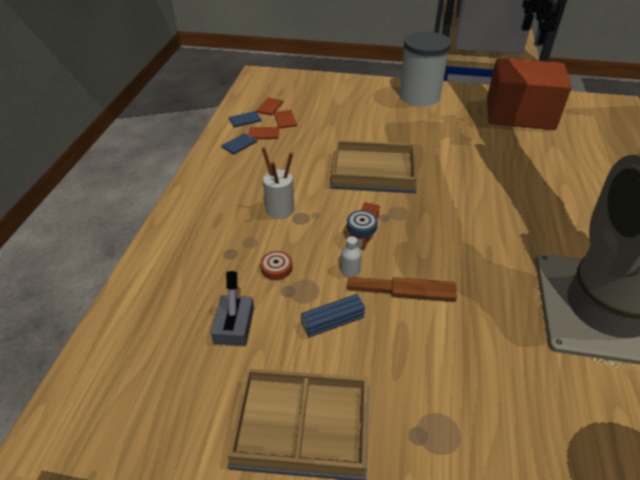

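The scene view shows the roundel tray around (168,258), the cane tray at (455,237), cane_a with roundel_a at (265,242) and cane_b at (368,243). roundel_b is at (334,290), the isolator at (408,290), the jar at (252,300), the bottle at (313,240) and the paddle at (318,218). The side view shows the same layout.

Run:
```python
from h import *
def comps(n,roi):
    c=load(n);x0,y0,x1,y1=roi;hsv=cv2.cvtColor(c["img"],cv2.COLOR_BGR2HSV);H,S,V=[hsv[...,i].astype(int) for i in range(3)]
    masks=dict(terra=((H<8)|(H>172))&(S>120)&(V>60),blue=(H>95)&(H<125)&(S>60),white=(S<50)&(V>130))
    for k,m in masks.items():
        mm=np.zeros(m.shape,np.uint8);mm[y0:y1,x0:x1]=m[y0:y1,x0:x1]*255
        for q in cv2.findContours(mm,cv2.RETR_EXTERNAL,cv2.CHAIN_APPROX_NONE)[0]:
            a=cv2.contourArea(q)
            if a>25:
                r=cv2.minAreaRect(q);print(n,k,a,np.round(r[0],1),np.round(r[1],1),round(r[2]),cv2.boundingRect(q))
comps("scene0",(120,180,520,340));comps("side0",(200,130,480,480))
a=load("scene0")["img"][185:335,120:520];b=load("side0")["img"][135:480,200:470]
cv2.imwrite("pics/cs.png",cv2.resize(a,(800,300),interpolation=cv2.INTER_CUBIC))
cv2.imwrite("pics/cd.png",cv2.resize(b[:,:],None,fx=1.73,fy=1.73,interpolation=cv2.INTER_CUBIC))
```

```text
scene0 white 49.0 [333.5 287.5] [7. 9.] 90 (329, 284, 10, 8)
scene0 white 375.5 [250. 288.] [22. 30.] 90 (235, 277, 31, 23)
scene0 white 41.5 [315.  233.5] [7. 8.] 90 (311, 230, 9, 8)
scene0 white 222.5 [271.5 234. ] [14. 21.] 90 (261, 227, 22, 15)
scene0 white 30.5 [312.5 222.5] [5. 7.] 90 (309, 220, 8, 6)
side0 blue 1265.5 [333.6 314.6] [23.1 61.2] 71 (302, 295, 62, 41)
side0 blue 166.5 [361.2 228. ] [28.2 15.1] 6 (348, 219, 29, 17)
side0 blue 264.0 [239.  143.1] [11.6 31.1] 62 (223, 134, 33, 19)
side0 white 64.5 [275.5 261. ] [11.  8.] 0 (270, 257, 12, 9)
side0 white 34.5 [275.5 261.5] [17. 23.] 90 (264, 253, 24, 18)
side0 white 116.0 [352.6 254. ] [10.3 15.7] 77 (345, 248, 16, 12)
side0 white 45.0 [351.5 240. ] [6. 9.] 90 (347, 237, 10, 7)
side0 white 58.0 [362.  219.5] [ 7. 10.] 90 (357, 216, 11, 8)
side0 white 37.0 [362.  219.5] [15. 22.] 90 (351, 212, 23, 16)
side0 white 233.0 [277.  178.5] [17. 28.] 90 (263, 170, 29, 18)
```

View pics/cs.png

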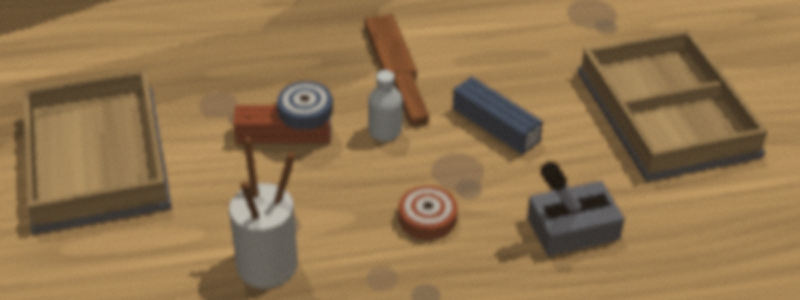

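View pics/cd.png

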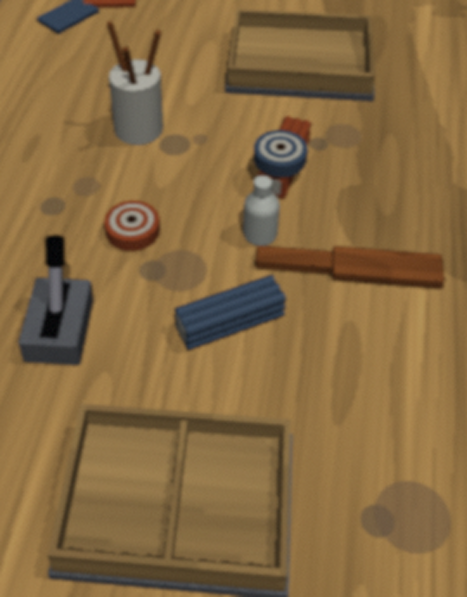

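Crop positions that matter: cane tray rim corners are clear in both crops, and the toggle grip (scene crop (553,170)) leans toward −y in its slot. Triangulating.

Run:
```python
from h import *
s=load("scene0");d=load("side0")
f=lambda p:(120+p[0]/2,185+p[1]/2); g=lambda p:(200+p[0]/1.73,135+p[1]/1.73)
P=dict(ct=[((585,57),(285,422)),((688,37),(288,565)),((762,133),(52,562)),((650,165),(85,408))],
rt=[((25,88),(370,15)),((143,75),(373,78)),((165,183),(228,75)),((28,210),(240,12))],
ra=[((305,98),(281,147))],rb=[((428,205),(131,219))],
cb=[((472,80),(275,280)),((541,127),(285,295)),((520,137),(188,330)),((455,92),(178,308))],
tip=[((551,166),(56,238))],box=[((529,212),(82,283+0)),((605,183),(82,330)),((621,212),(24,330)),((545,240),(38,280))],
jar=[((262,205),(136,76))],bottle=[((386,77),(264,184))],
rib=[((628,103),(183,425)),((718,82),(172,560))])
for k,v in P.items():
    for a,b in v:
        X,e=tri(s,f(a),d,g(b));print(k,np.round(X*1000),round(e*1000,1))
print("cb plane36 scene")
for a in [(472,80),(541,127),(520,137),(455,92)]:print(np.round(1000*plane(s,f(a),.036)))
print("cb side")
for a in [(178,308),(275,280),(285,295),(188,330)]:print(np.round(1000*plane(d,g(a),.036)))
print("ca side, scene")
for a in [(285,120),(310,124),(272,180),(285,193)]:print(np.round(1000*plane(d,g(a),.036)))
for a in [(235,105),(277,108),(236,122),(330,126)]:print(np.round(1000*plane(s,f(a),.036)))
print("paddle",[np.round(1000*plane(s,f(a),.016)) for a in [(378,16),(418,122)]])
```

```text
ct [422. 250.  30.] 4.8
ct [406. 385.  34.] 12.7
ct [591. 410.  30.] 2.6
ct [609. 267.  24.] 6.9
rt [ 382. -417.   41.] 2.0
rt [ 370. -282.   32.] 2.1
rt [ 559. -260.   31.] 2.8
rt [ 569. -405.   30.] 6.3
ra [470. -99.  55.] 2.4
rb [626.  14.  20.] 1.5
cb [454.  98.  43.] 9.8
cb [472. 144.  23.] 103.7
cb [531. 145.   9.] 4.7
cb [521. 102.  42.] 86.5
tip [669. 129. 102.] 3.3
box [655. 117.  21.] 3.4
box [636. 198.  40.] 20.6
box [688. 204.  42.] 7.2
box [700. 123.  24.] 0.5
jar [ 660. -162.   86.] 2.2
bottle [479.  -7.  80.] 2.7
rib [514. 272.  32.] 7.2
rib [496. 393.  31.] 2.8
cb plane36 scene
[451. 103.  36.]
[544. 161.  36.]
[557. 134.  36.]
[469.  78.  36.]
cb side
[543. 141.  36.]
[451.  87.  36.]
[439. 105.  36.]
[528. 166.  36.]
ca side, scene
[ 473. -172.   36.]
[ 441. -170.   36.]
[474. -62.  36.]
[457. -43.  36.]
[ 449. -177.   36.]
[ 462. -130.   36.]
[ 478. -178.   36.]
[503. -74.  36.]
paddle [array([282.,  18.,  16.]), array([491.,  30.,  16.])]
```

{"api": "step_arm", "payload": {"moves": [[0,330,420,100,0,0,1.17],[0,330,420,100,0,0,1.17],[0,330,420,100,0,0,1.17],[0,330,420,100,0,0,1.17],[0,330,420,100,0,0,1.17],[0,330,420,100,0,0,1.17],[0,330,420,100,0,0,1.17],[0,330,420,100,0,0,1.17],[0,330,420,100,0,0,1.17],[0,330,420,100,0,0,1.17]]}}

```text
clock: 1.15
position: [0.4455, -0.2206, 0.3238]
ee_rot: [0.766, 0.643, -0.0, 0.0]
ft_force: [1.5, -0.7, -0.3]
grip_width: 1.002
grasp_force: 0.0
```

{"api": "step_arm", "payload": {"moves": [[0,0,20,0,0,0,0],[0,0,20,0,0,0,0],[0,0,20,0,0,0,0],[0,0,20,0,0,0,0]]}}

```text
clock: 1.55
position: [0.444, -0.2039, 0.323]
ee_rot: [0.766, 0.642, -0.0, -0.0]
ft_force: [-0.5, 0.1, -0.7]
grip_width: 0.997
grasp_force: 0.0
```

Run:
```python
from h import *
c=cam("wrist");o=manip.get_obs();print(o["position"],o["ee_rot"],o["joint_pos"],abs(o["joint_velocities"]).max(),c["p"],c["R"][:,2]);save("w1",c)
```

```text
[ 0.44407196 -0.20386959  0.32301821] [ 7.66386181e-01  6.42380065e-01 -1.85253494e-04 -1.98324502e-04] [ 0.88419534  0.02496275 -0.55191534  1.63170744  0.01324501  1.48916564
  0.15573542] 0.0031672642853487715 [ 0.45891995 -0.12224313  0.46539241] [-0.05774148 -0.31995154 -0.94567274]
```

View pics/w1.png

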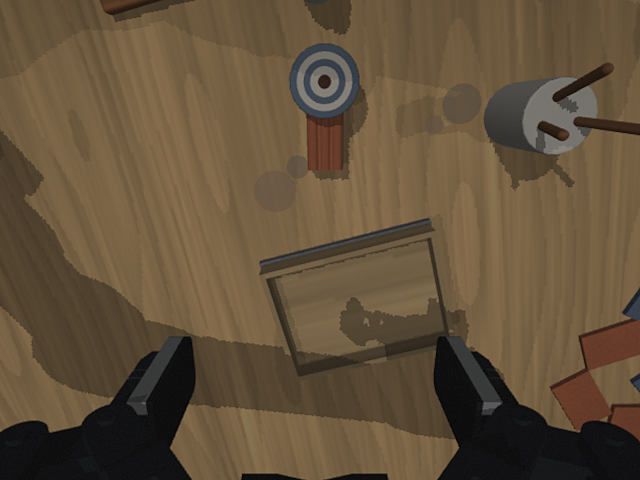

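Wrist view: roundel_a centre at (324,81), cane_a below it with edges u=307/343 and its end at v=170. The roundel tray's inner rim corners are at about (267,279), (431,238), (448,333), (299,376).

Run:
```python
from h import *
c=load("w1");s=load("scene0");d=load("side0")
hsv=cv2.cvtColor(c["img"],cv2.COLOR_BGR2HSV);H,S,V=[hsv[...,i].astype(int) for i in range(3)]
b=((H>95)&(H<125)&(S>50));w=np.zeros(b.shape,np.uint8);w[35:125,280:370]=b[35:125,280:370]*255
q=max(cv2.findContours(w,cv2.RETR_EXTERNAL,cv2.CHAIN_APPROX_NONE)[0],key=cv2.contourArea)
e=cv2.fitEllipse(cv2.convexHull(q));print("ra",e,plane(c,(324,81),.056)*1e3,tri(c,(324,81),s,(272.5,234)),tri(c,(324,81),d,(362,219.5)))
t=((H<9)|(H>171))&(S>110);w=np.zeros(b.shape,np.uint8);w[121:190,290:360]=t[121:190,290:360]*255
q=max(cv2.findContours(w,cv2.RETR_EXTERNAL,cv2.CHAIN_APPROX_NONE)[0],key=cv2.contourArea)
r=cv2.minAreaRect(q);B=cv2.boxPoints(r);print("ca",B);print([np.round(1e3*plane(c,p,.036)) for p in B])
for y in range(122,172,8): x=np.where(w[y])[0];print(y,x.min(),x.max(),np.round(1e3*plane(c,(x.min(),y),.036)),np.round(1e3*plane(c,(x.max(),y),.036)))
for p in [(267,279),(431,238),(448,333),(299,376)]:print("rt",np.round(1e3*plane(c,p,.040)))
```

```text
ra ((323.9450988769531, 80.59783935546875), (68.86874389648438, 74.29415893554688), 1.8025898933410645) [ 471.41059801 -101.38614052   56.        ] (array([ 0.47151123, -0.09959132,  0.05460692]), np.float64(0.0034450052239381004)) (array([ 0.47109929, -0.10134272,  0.0547818 ]), np.float64(0.0006975685425626767))
ca [[308. 169.]
 [308. 153.]
 [321. 153.]
 [321. 169.]]
[array([ 442., -179.,   36.]), array([ 445., -163.,   36.]), array([ 458., -165.,   36.]), array([ 455., -181.,   36.])]
122 308 342 [ 450. -134.   36.] [ 483. -140.   36.]
130 322 342 [ 463. -144.   36.] [ 482. -147.   36.]
138 308 337 [ 448. -149.   36.] [ 476. -154.   36.]
146 308 341 [ 446. -156.   36.] [ 479. -162.   36.]
154 308 341 [ 445. -164.   36.] [ 477. -170.   36.]
162 308 341 [ 444. -172.   36.] [ 476. -178.   36.]Traceback (most recent call last):
  File "<stdin>", line 10, in <module>
    return umr_minimum(a, axis, None, out, keepdims, initial, where)
ValueError: zero-size array to reduction operation minimum which has no identity
```

{"api": "step_arm", "payload": {"moves": [[0,27.5,102,-150,0,0,0.02],[0,27.5,102,-150,0,0,0.02],[0,27.5,102,-150,0,0,0.02],[0,27.5,102,-150,0,0,0.02],[0,27.5,102,-180,0,0,0.02],[0,27.5,102,-210,0,0,0.02],[0,27.5,102,-240,0,0,0.02],[0,27.5,102,-270,0,0,0.02],[0,27.5,102,-300,0,0,0.02],[0,27.5,102,-300,0,0,0.02]]}}

```text
clock: 2.6
position: [0.4694, -0.1009, 0.02]
ee_rot: [0.76, 0.65, -0.002, -0.003]
ft_force: [-0.2, 0.2, -0.5]
grip_width: 1.002
grasp_force: 0.0
```

Run:
```python
from h import *
c=load("w1");o=manip.get_obs();print(o["position"],o["ft_force"])
P=np.array([plane(c,p,.040) for p in [(267,279),(431,238),(448,333),(299,376)]])*1e3
print(P.round(),P.mean(0),[np.linalg.norm(P[i]-P[i-1]).round() for i in range(4)],np.degrees(np.arctan2(*(P[1]-P[0])[1::-1])),np.degrees(np.arctan2(*(P[3]-P[0])[1::-1])))
```

```text
[ 0.46935636 -0.10086585  0.01999044] [-0.17097171  0.15105558 -0.48838763]
[[ 377. -287.   40.]
 [ 557. -271.   40.]
 [ 566. -388.   40.]
 [ 388. -415.   40.]] [ 472.13258707 -340.30934679   40.        ] [np.float64(129.0), np.float64(180.0), np.float64(117.0), np.float64(180.0)] 4.865423465644737 -85.06277931302928
```

{"api": "step_arm", "payload": {"moves": [[1,2,-0.5,0,0,0,0],[1,2,-0.5,0,0,0,0],[1,2,-0.5,0,0,0,0],[1,2,-0.5,0,0,0,0],[1,2,-0.5,0,0,0,0],[1,2,-0.5,0,0,0,0]], "grip_force": 25}}

```text
clock: 3.2
position: [0.4755, -0.1015, 0.0249]
ee_rot: [0.759, 0.651, 0.001, 0.001]
ft_force: [-1.0, -1.1, 7.8]
grip_width: 0.739
grasp_force: 28.4
```

{"api": "step_arm", "payload": {"moves": [[0.1,0,0,0,0,0,0],[0.1,0,0,0,0,0,0],[0.1,-2,0,9,0,0,0],[0.1,-2,0,9,0,0,0],[1,-2,0,9,0,0,0],[1,-2,0,9,0,0,0],[1,-2,0,9,0,0,0],[1,-2,0,9,0,0,0]], "grip_force": 25}}

```text
clock: 4.0
position: [0.4728, -0.1011, 0.033]
ee_rot: [0.759, 0.651, 0.0, 0.0]
ft_force: [-1.5, 0.5, 9.0]
grip_width: 0.737
grasp_force: 25.5
```

{"api": "step_arm", "payload": {"moves": [[1,0,0,15,0,0,0],[1,0,0,60,0,0,0],[1,0,-30,100,0,0,-0.14],[1,-8,-60,110,0,0,-0.28],[1,-16,-100,110,0,0,-0.42],[1,-24,-140,110,0,0,-0.56],[1,-32,-180,110,0,0,-0.7],[1,-38,-220,110,0,0,-0.84],[1,-42,-246,110,0,0,-0.98],[1,-42,-246,110,0,0,-1.12]]}}

```text
clock: 5.0
position: [0.4283, -0.3511, 0.1427]
ee_rot: [0.99, 0.143, -0.0, 0.0]
ft_force: [0.2, 1.1, -1.3]
grip_width: 0.737
grasp_force: 28.8
```

{"api": "step_arm", "payload": {"moves": [[1,0,0,0,0,0,-0.14],[1,0,0,0,0,0,-0.21],[1,0,0,-40,0,0,-0.21],[1,0,0,-80,0,0,-0.21],[1,0,0,-100,0,0,-0.21],[1,0,0,-110,0,0,-0.21],[1,0,0,-110,0,0,-0.21],[1,0,0,-110,0,0,-0.21]]}}

```text
clock: 5.8
position: [0.4311, -0.3474, 0.0337]
ee_rot: [0.999, 0.044, 0.001, 0.001]
ft_force: [0.1, 0.3, -0.5]
grip_width: 0.736
grasp_force: 28.8
```

Run:
```python
from h import *
c=cam("wrist");o=manip.get_obs();print(o["position"],R.from_quat(o["ee_rot"]).as_matrix()[:,0],o["ft_force"],o["joint_pos"][6]);save("w2",c);save("s2",cam("scene"))
```

```text
[ 0.43118448 -0.34753331  0.0339596 ] [0.99615535 0.08758701 0.00174152] [ 0.33028142 -0.79118872 -1.31056465] -1.005741922733463
```

View pics/w2.png

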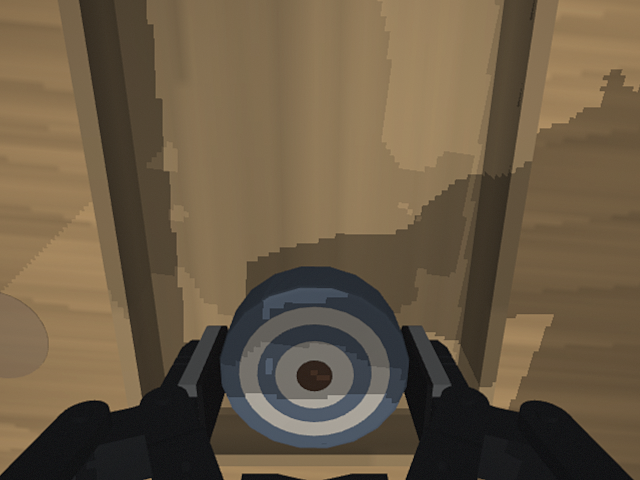

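Roundel_a is held at (314,375), centred between the tray walls with the fingers clear. Lowering it.

{"api": "step_arm", "payload": {"moves": [[1,0,0,-8,0,0,0],[1,0,0,-14,0,0,0],[1,0,0,-17,0,0,0],[1,0,0,-19,0,0,0],[1,0,0,-19,0,0,0],[1,0,0,-19,0,0,0]]}}

```text
clock: 6.5
position: [0.4304, -0.3469, 0.0133]
ee_rot: [0.999, 0.044, 0.0, 0.0]
ft_force: [-0.4, 0.7, -0.7]
grip_width: 0.736
grasp_force: 28.8
```

{"api": "step_arm", "payload": {"moves": [[1,0,0,-1,0,0,0],[1,0,0,-2,0,0,0],[1,0,0,-2,0,0,0]]}}

```text
clock: 6.8
position: [0.4305, -0.347, 0.013]
ee_rot: [0.999, 0.044, -0.0, 0.0]
ft_force: [-7.6, 5.2, 19.6]
grip_width: 0.741
grasp_force: 30.8
```

{"api": "step_arm", "payload": {"moves": [[1,0,0,1.5,0,0,0],[0.13,0,0,1.5,0,0,0],[0.13,0,0,1.5,0,0,0],[0.13,0,0,1.5,0,0,0],[0.13,0,0,20,0,0,0],[0.13,0,0,65,0,0,0],[0.13,0,0,115,0,0,0],[0,0,0,160,0,0,0.14],[0,5,30,200,0,0,0.28],[0,10,70,230,0,0,0.42]]}}

```text
clock: 7.8
position: [0.4403, -0.2782, 0.2436]
ee_rot: [0.968, 0.252, 0.001, 0.001]
ft_force: [1.8, 0.5, -0.1]
grip_width: 0.999
grasp_force: 0.0
```

{"api": "step_arm", "payload": {"moves": [[0,10,40,0,0,0,0.15],[0,20,80,0,0,0,0.3],[0,20,100,0,0,0,0.45],[0,20,100,0,0,0,0.6],[0,20,100,0,0,0,0.75],[0,20,100,0,0,0,0.9],[0,20,100,0,0,0,0.9],[0,20,100,0,0,0,0.9],[0,20,100,0,0,0,0.9]]}}

```text
clock: 8.7
position: [0.4602, -0.1773, 0.241]
ee_rot: [0.764, 0.646, 0.0, -0.0]
ft_force: [-0.3, 1.0, -0.0]
grip_width: 1.003
grasp_force: 0.0
```

```bash
cat >> h.py <<'E'
def mask(c,k,roi=None):
    hsv=cv2.cvtColor(c["img"],cv2.COLOR_BGR2HSV);H,S,V=[hsv[...,i].astype(int) for i in range(3)]
    m=(((H<9)|(H>171))&(S>110)) if k=="terra" else ((H>95)&(H<128)&(S>45))
    m=cv2.morphologyEx(m.astype(np.uint8)*255,cv2.MORPH_CLOSE,np.ones((5,5)));
    return [q for q in cv2.findContours(m,cv2.RETR_EXTERNAL,cv2.CHAIN_APPROX_NONE)[0] if cv2.contourArea(q)>300]
def st():
    o=manip.get_obs();x=R.from_quat(o["ee_rot"]).as_matrix()[:,0];print("tcp",np.round(o["position"]*1e3,1),"yaw",np.degrees(np.arctan2(x[1],x[0])).round(1),"F",o["ft_force"].round(1),"J7",o["joint_pos"][6].round(2))
def report(c,k,z):
    for q in mask(c,k):
        r=cv2.minAreaRect(q);W=np.array([plane(c,p,z)*1e3 for p in q[:,0,:]]);rw=cv2.minAreaRect(W[:,:2].astype(np.float32))
        print(k,np.round(r[0]),cv2.boundingRect(q),"world",np.round(rw[0]),np.round(rw[1]),round(rw[2]))
E
python3 - <<'E'
from h import *
st();c=cam("wrist");save("w3",c)
report(c,"terra",.036);report(c,"blue",.036)
E
```

```text
tcp [ 460.2 -177.3  241. ] yaw 80.5 F [-0.3  1.  -0. ] J7 0.08
terra [625. 413.] (605, 390, 35, 44) world [ 731. -434.] [33. 51.] 7
terra [312. 148.] (290, 79, 45, 139) world [ 468. -128.] [108.  34.] 81
blue [538. 434.] (438, 390, 202, 90) world [ 656. -449.] [113. 213.] 80
blue [ 95. 415.] (0, 352, 191, 128) world [ 194. -349.] [156. 203.] 80
blue [314. 379.] (282, 348, 64, 63) world [ 432. -342.] [71. 61.] 80
```

View pics/w3.png

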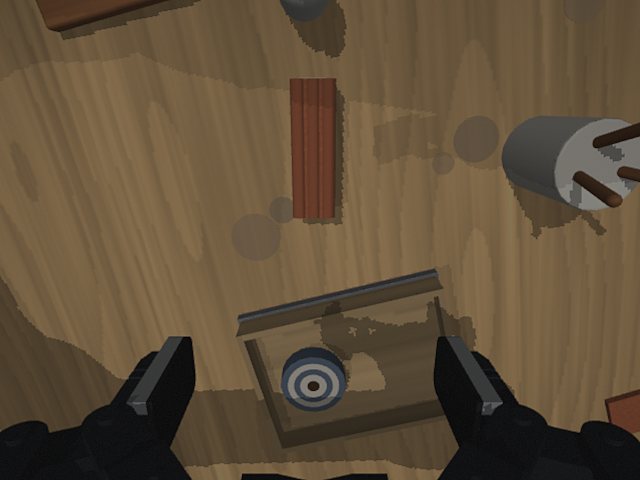

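Roundel_a lies flat in its tray at (314,385). Cane_a is clear, spanning (290..335, 79..218), and measures as (468,−128) at yaw 81°.

{"api": "step_arm", "payload": {"moves": [[0,8,50,-50,0,0,0.01],[0,8,50,-90,0,0,0.01],[0,8,50,-130,0,0,0.01],[0,8,50,-165,0,0,0.01],[0,8,50,-200,0,0,0.01],[0,8,50,-220,0,0,0.01],[0,8,50,-233,0,0,0.01],[0,8,50,-233,0,0,0.01]]}}

```text
clock: 9.55
position: [0.4674, -0.127, 0.0068]
ee_rot: [0.759, 0.651, -0.0, -0.001]
ft_force: [-0.0, 0.5, 0.8]
grip_width: 0.999
grasp_force: 0.0
```

{"api": "step_arm", "payload": {"moves": [[1,0,0,0,0,0,0],[1,0,0,0,0,0,0],[1,0,0,0,0,0,0],[1,0,0,0,0,0,0],[1,0,0,0,0,0,0],[1,0,0,0,0,0,0],[1,0,0,0,0,0,0]], "grip_force": 30}}

```text
clock: 10.25
position: [0.4688, -0.1276, 0.009]
ee_rot: [0.759, 0.651, 0.0, 0.001]
ft_force: [-2.4, 0.2, 6.7]
grip_width: 0.414
grasp_force: 31.4
```

{"api": "step_arm", "payload": {"moves": [[1,0,0,15,0,0,0],[1,0,0,60,0,0,0],[1,0,0,110,0,0,0],[1,5,20,150,0,0,0.05],[1,10,60,180,0,0,0.1],[1,15,105,200,0,0,0.15],[1,20,150,220,0,0,0.2],[1,25,195,220,0,0,0.28],[1,30,240,220,0,0,0.28],[1,30,285,220,0,0,0.28]]}}

```text
clock: 11.25
position: [0.4981, 0.1593, 0.2292]
ee_rot: [0.661, 0.75, 0.0, 0.0]
ft_force: [0.3, -0.4, -1.5]
grip_width: 0.416
grasp_force: 31.2
```

{"api": "step_arm", "payload": {"moves": [[1,0,45,0,0,0,0],[1,0,90,0,0,0,0],[1,0,135,0,0,0,0],[1,0,145,0,0,0,0],[1,0,145,0,0,0,0],[1,0,145,0,0,0,0],[1,0,145,0,0,0,0]]}}

```text
clock: 11.95
position: [0.4989, 0.3008, 0.2283]
ee_rot: [0.662, 0.75, -0.0, 0.001]
ft_force: [0.1, -0.5, -1.3]
grip_width: 0.42
grasp_force: 31.2
```

Run:
```python
from h import *
st();c=cam("wrist");save("w4",c)
```

```text
tcp [498.9 300.8 228.3] yaw 97.1 F [ 0.1 -0.5 -1.3] J7 -0.71
```

View pics/w4.png

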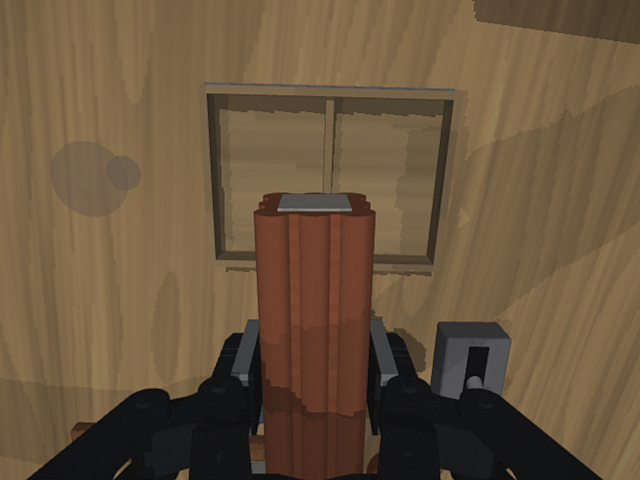

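Cane_a is held at its middle. The cane tray's rim inner corners are about (213,95), (447,100), (433,259) and (221,255), and the rib's top runs from (330,98).

Run:
```python
from h import *
c=load("w4");print(c["p"])
P=np.array([plane(c,p,.040) for p in [(213,95),(447,100),(432,258),(221,255)]])*1e3
print(P.round(),P.mean(0).round(1),[np.linalg.norm(P[i]-P[i-1]).round() for i in range(4)])
print([np.degrees(np.arctan2(*(P[i]-P[j])[1::-1])).round(1) for i,j in [(1,0),(2,3),(0,3),(1,2)]])
print("rib",plane(c,(329.5,100),.034)*1e3,plane(c,(327.5,190),.034)*1e3)
s=load("scene0")
for a,b in [((213,95),(688,37)),((447,100),(762,133))]: print(tri(c,a,s,(120+b[0]/2,185+b[1]/2)))
g=cv2.resize(c["img"][75:275,195:465],(800,593),interpolation=cv2.INTER_CUBIC);cv2.imwrite("pics/w4c.png",g)
```

```text
[0.48859504 0.38315968 0.37057323]
[[414. 383.  40.]
 [585. 400.  40.]
 [601. 278.  40.]
 [426. 259.  40.]] [506.5 329.8  40. ] [np.float64(124.0), np.float64(172.0), np.float64(124.0), np.float64(175.0)]
[np.float64(5.9), np.float64(6.2), np.float64(95.6), np.float64(97.2)]
rib [499.53640881 389.71377126  34.        ] [507.0931597  322.23694183  34.        ]
(array([0.41474859, 0.38432886, 0.03735482]), np.float64(0.00444471691098221))
(array([0.58984575, 0.40433588, 0.03082047]), np.float64(0.00809109991609017))
```

View pics/w4c.png

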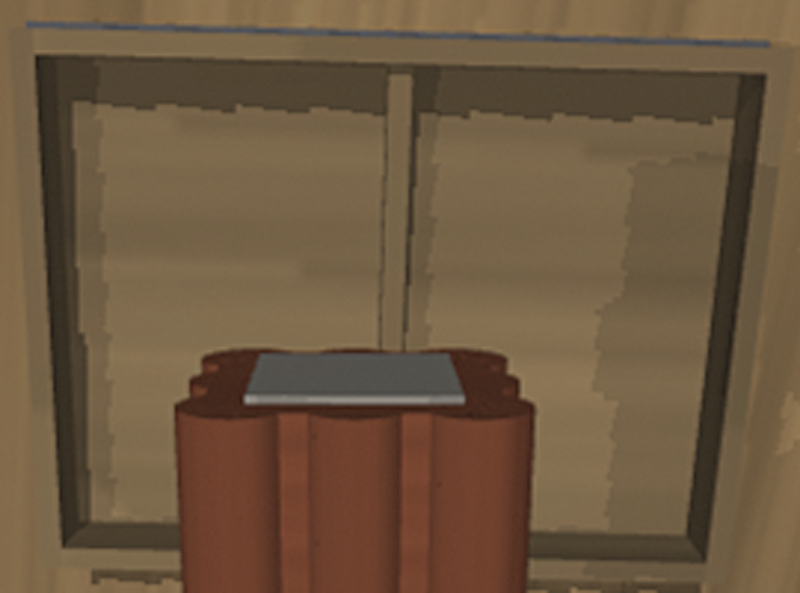

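Run:
```python
from h import *
c=load("w4")
P=np.array([plane(c,p,.040) for p in [(207.5,93.9),(453.5,99.3),(432.3,264),(216.3,259.6)]])*1e3
print(P.round(),P.mean(0).round(1),[np.linalg.norm(P[i]-P[i-1]).round() for i in range(4)])
print([np.degrees(np.arctan2(*(P[i]-P[j])[1::-1])).round(1) for i,j in [(1,0),(2,3),(0,3),(1,2)]])
t=np.radians(6);C=P.mean(0)[:2]
for x in (-47,47):print(x,C+x*np.array([np.cos(t),np.sin(t)]))
a,b=plane(c,(330,98.6),.034)*1e3,plane(c,(327.6,191.4),.034)*1e3;print(a,b)
```

```text
[[410. 383.  40.]
 [590. 401.  40.]
 [602. 272.  40.]
 [423. 254.  40.]] [506.1 327.6  40. ] [np.float64(129.0), np.float64(181.0), np.float64(129.0), np.float64(180.0)]
[np.float64(5.9), np.float64(5.8), np.float64(95.6), np.float64(95.4)]
-47 [459.38504419 322.73641366]
47 [552.87010235 332.56208921]
[499.77519881 390.73700118  34.        ] [507.32356237 321.12562006  34.        ]
```

{"api": "step_arm", "payload": {"moves": [[1,30,20,-20,0,0,-0.025],[1,54,31,-50,0,0,-0.025],[1,54,31,-95,0,0,-0.025],[1,54,31,-130,0,0,-0.025],[1,54,31,-160,0,0,-0.025],[1,54,31,-180,0,0,-0.025],[1,54,31,-193,0,0,-0.025],[1,54,31,-199,0,0,-0.025],[1,54,31,-201,0,0,-0.025],[1,54,31,-201,0,0,-0.025]]}}

```text
clock: 13.0
position: [0.5528, 0.3338, 0.028]
ee_rot: [0.67, 0.742, 0.001, 0.0]
ft_force: [0.2, -0.0, -2.2]
grip_width: 0.415
grasp_force: 31.3
```

{"api": "step_arm", "payload": {"moves": [[1,0,-1,-1,0,0,0],[1,0,-1,-2,0,0,0],[1,0,-1,-3,0,0,0],[1,0,-1,-4,0,0,0],[1,0,-1,-4,0,0,0]]}}

```text
clock: 13.5
position: [0.5526, 0.3327, 0.0251]
ee_rot: [0.67, 0.742, 0.0, 0.001]
ft_force: [-5.0, -5.7, 15.0]
grip_width: 0.417
grasp_force: 33.4
```

{"api": "step_arm", "payload": {"moves": [[1,0,0,1,0,0,0],[0.45,0,0,1,0,0,0],[0.45,0,0,1,0,0,0],[0.45,0,0,1,0,0,0],[0.45,0,0,20,0,0,0],[0.45,0,0,60,0,0,0],[0.45,0,0,105,0,0,0],[0,-5,-20,150,0,0,0],[0,-15,-50,190,0,0,0],[0,-25,-90,215,0,0,0]]}}

```text
clock: 14.5
position: [0.5266, 0.2444, 0.2424]
ee_rot: [0.669, 0.743, 0.002, 0.0]
ft_force: [0.3, -1.0, 0.6]
grip_width: 0.994
grasp_force: 0.0
```

{"api": "step_arm", "payload": {"moves": [[0,-10,-45,0,0,0,0],[0,-20,-90,0,0,0,0],[0,-25,-130,0,0,0,0],[0,-25,-143,0,0,0,0],[0,-25,-143,0,0,0,0],[0,-25,-143,0,0,0,0]]}}

```text
clock: 15.1
position: [0.5022, 0.1009, 0.239]
ee_rot: [0.67, 0.743, 0.001, 0.0]
ft_force: [0.4, 0.6, -0.2]
grip_width: 0.998
grasp_force: 0.0
```

Run:
```python
from h import *
st();c=cam("wrist");save("w5",c)
report(c,"blue",.036);report(c,"terra",.020)
s=cam("scene");save("s5",s);d=cam("side");save("d5",d)
```

```text
tcp [502.2 100.9 239. ] yaw 95.9 F [ 0.4  0.6 -0.2] J7 -0.28
blue [540. 416.] (441, 352, 199, 128) world [762. -86.] [211. 155.] 6
blue [ 95. 415.] (0, 352, 191, 128) world [ 294. -133.] [202. 155.] 6
blue [306. 186.] (239, 136, 135, 100) world [493. 122.] [109.  37.] 34
terra [431. 308.] (398, 276, 68, 65) world [623.  15.] [61. 69.] 41
```

{"api": "step_arm", "payload": {"moves": [[0,-9,21,-20,0,0,-0.15],[0,-9,21,-40,0,0,-0.3],[0,-9,21,-60,0,0,-0.45],[0,-9,21,-80,0,0,-0.6],[0,-9,21,-100,0,0,-0.75],[0,-9,21,-120,0,0,-0.9],[0,-9,21,-140,0,0,-1.05],[0,-9,21,-140,0,0,-1.08],[0,-9,21,-140,0,0,-1.08],[0,-9,21,-140,0,0,-1.08]]}}

```text
clock: 16.25
position: [0.4938, 0.1215, 0.0992]
ee_rot: [0.956, 0.294, 0.001, 0.0]
ft_force: [0.1, 0.4, -0.2]
grip_width: 1.001
grasp_force: 0.0
```

Run:
```python
from h import *
st();c=cam("wrist");save("w6",c)
report(c,"blue",.036)
w=load("w5");s=load("s5")
# roundel_b ring centre
for n,roi in (("w5",(398,276,68,65)),("s5",(318,272,34,34)),("d5",(258,245,36,36))):
    k=load(n);x,y,a,b=roi;hsv=cv2.cvtColor(k["img"][y:y+b,x:x+a],cv2.COLOR_BGR2HSV)
    m=((hsv[...,1]<75)&(hsv[...,2]>100)).astype(np.uint8)
    for q in cv2.findContours(m,cv2.RETR_LIST,cv2.CHAIN_APPROX_NONE)[0]:
        if cv2.contourArea(q)>60: bb=cv2.boundingRect(q);uv=(x+bb[0]+bb[2]/2-.5,y+bb[1]+bb[3]/2-.5);print(n,cv2.contourArea(q),bb,uv,(1e3*plane(k,uv,.02)).round(1))
```

```text
tcp [493.8 121.5  99.2] yaw 34.2 F [ 0.1  0.4 -0.2] J7 -1.47
blue [ 95. 438.] (0, 398, 191, 82) world [328. 175.] [ 61. 119.] 34
blue [557. 448.] (481, 388, 159, 92) world [483. -65.] [ 56. 105.] 13
blue [467. 407.] (434, 337, 68, 143) world [475.  -3.] [103.  39.] 41
blue [314. 266.] (279, 165, 71, 203) world [495. 121.] [113.  34.] 34
w5 128.0 (29, 31, 15, 13) (434.0, 313.0) [626.4  11.1  20. ]
w5 503.5 (22, 25, 28, 25) (433.5, 313.0) [625.9  11.1  20. ]
w5 1162.5 (15, 18, 42, 38) (433.5, 312.5) [625.8  11.6  20. ]
w5 1866.0 (10, 13, 53, 47) (434.0, 312.0) [626.2  12.2  20. ]
s5 68.0 (10, 11, 12, 9) (333.5, 287.0) [625.5  13.9  20. ]
s5 200.5 (6, 8, 20, 15) (333.5, 287.0) [625.5  13.9  20. ]
s5 279.0 (5, 8, 23, 17) (334.0, 288.0) [628.6  14.4  20. ]
d5 77.5 (12, 12, 13, 9) (276.0, 261.0) [625.4  12.2  20. ]
d5 236.5 (8, 9, 21, 16) (276.0, 261.5) [625.1  13.5  20. ]
d5 329.5 (6, 8, 25, 18) (276.0, 261.5) [625.1  13.5  20. ]
```

{"api": "step_arm", "payload": {"moves": [[0,0,0,-30,0,0,0],[0,0,0,-60,0,0,0],[0,0,0,-80,0,0,0],[0,0,0,-90,0,0,0],[0,0,0,-90,0,0,0],[1,0,0,-90,0,0,0],[1,0,0,-90,0,0,0],[1,0,0,-90,0,0,0],[1,0,0,-90,0,0,0],[1,0,0,-90,0,0,0]], "grip_force": 30}}

```text
clock: 17.3
position: [0.4939, 0.1208, 0.0089]
ee_rot: [0.956, 0.292, 0.001, 0.0]
ft_force: [-1.1, -0.7, 6.7]
grip_width: 0.416
grasp_force: 30.8
```

{"api": "step_arm", "payload": {"moves": [[1,0,0,0,0,0,0],[1,0,0,0,0,0,0]]}}

```text
clock: 17.5
position: [0.4939, 0.1208, 0.0089]
ee_rot: [0.956, 0.292, 0.001, 0.0]
ft_force: [-1.3, -0.0, 6.7]
grip_width: 0.416
grasp_force: 30.8
```

{"api": "step_arm", "payload": {"moves": [[1,0,0,15,0,0,0],[1,0,0,60,0,0,0],[1,0,0,105,0,0,0.1],[1,-5,20,130,0,0,0.24],[1,-10,50,130,0,0,0.38],[1,-15,90,130,0,0,0.52],[1,-20,130,130,0,0,0.66],[1,-28,170,130,0,0,0.8],[1,-34,202,130,0,0,0.94],[1,-34,202,130,0,0,1.08]]}}

```text
clock: 18.5
position: [0.4564, 0.3279, 0.1394]
ee_rot: [0.665, 0.747, 0.001, -0.001]
ft_force: [-0.2, -0.2, -2.0]
grip_width: 0.411
grasp_force: 31.0
```

{"api": "step_arm", "payload": {"moves": [[1,0,0,0,0,0,0],[1,0,0,-30,0,0,0],[1,0,0,-60,0,0,0],[1,0,0,-70,0,0,0],[1,0,0,-70,0,0,0],[1,0,0,-70,0,0,0]]}}

```text
clock: 19.1
position: [0.4599, 0.3228, 0.0694]
ee_rot: [0.671, 0.742, 0.001, 0.0]
ft_force: [-0.2, -0.5, -1.6]
grip_width: 0.418
grasp_force: 31.0
```

Run:
```python
from h import *
st();c=cam("wrist");save("w7",c);report(c,"blue",.105);report(c,"terra",.052)
```

```text
tcp [459.9 322.8  69.4] yaw 95.7 F [-0.2 -0.5 -1.6] J7 -0.93
blue [317. 336.] (28, 194, 579, 286) world [459. 338.] [189.  94.] 6
terra [516. 291.] (456, 174, 142, 248) world [545. 334.] [ 45. 114.] 6
```

Cane_a lies parallel in the other lane, well clear. Lowering cane_b.

{"api": "step_arm", "payload": {"moves": [[1,0,0,-20,0,0,0],[1,0,0,-33,0,0,0],[1,0,0,-40,0,0,0],[1,0,0,-43,0,0,0],[1,0,0,-44,0,0,0],[1,0,0,-45,0,0,0],[1,0,0,-46,0,0,0],[1,0,0,-46,0,0,0]]}}

```text
clock: 19.95
position: [0.4592, 0.3226, 0.0249]
ee_rot: [0.67, 0.742, -0.001, 0.001]
ft_force: [-11.8, -12.4, 31.0]
grip_width: 0.416
grasp_force: 35.3
```

{"api": "step_arm", "payload": {"moves": [[1,0,0,1.5,0,0,0],[0.45,0,0,1.5,0,0,0],[0.45,0,0,1.5,0,0,0],[0.45,0,0,1.5,0,0,0],[0.45,0,0,20,0,0,0],[0.45,0,0,60,0,0,0],[0.45,0,0,105,0,0,0],[0,0,0,150,0,0,-0.14],[0,20,-40,175,0,0,-0.28],[0,40,-80,175,0,0,-0.42]]}}

```text
clock: 20.95
position: [0.5002, 0.2448, 0.2026]
ee_rot: [0.81, 0.586, 0.004, 0.001]
ft_force: [2.1, 0.4, -0.5]
grip_width: 1.001
grasp_force: 0.0
```

{"api": "step_arm", "payload": {"moves": [[0,20,-40,0,0,0,-0.14],[0,40,-80,0,0,0,-0.28],[0,60,-120,0,0,0,-0.42],[0,80,-150,0,0,0,-0.56],[0,100,-190,0,0,0,-0.7],[0,120,-220,0,0,0,-0.84],[0,127,-230,-30,0,0,-0.99],[0,127,-230,-60,0,0,-0.99],[0,127,-230,-70,0,0,-0.99],[0,127,-230,-70,0,0,-0.99]]}}

```text
clock: 21.95
position: [0.6254, 0.0133, 0.1268]
ee_rot: [0.991, 0.132, -0.001, -0.0]
ft_force: [-0.3, 0.4, 0.8]
grip_width: 0.999
grasp_force: 0.0
```

Run:
```python
from h import *
st();c=cam("wrist");save("w8",c);report(c,"terra",.020);print(proj(c,(.626,.0125,.02)))
```

```text
tcp [625.4  13.3 126.8] yaw 15.2 F [-0.3  0.4  0.8] J7 -1.6
terra [316. 245.] (266, 194, 101, 101) world [628.  12.] [64. 62.] 42
[314.53674093 249.24391889]
```

{"api": "step_arm", "payload": {"moves": [[0,0.5,-0.5,-40,0,0,0],[0,0.5,-0.5,-75,0,0,0],[0,0.5,-0.5,-105,0,0,0],[0,0.5,-0.5,-120,0,0,0],[0,0.5,-0.5,-127,0,0,0],[0,0.5,-0.5,-127,0,0,0],[1,0.5,-0.5,-127,0,0,0],[1,0.5,-0.5,-127,0,0,0],[1,0.5,-0.5,-127,0,0,0],[1,0.5,-0.5,-127,0,0,0]], "grip_force": 25}}

```text
clock: 23.0
position: [0.628, 0.0124, 0.0021]
ee_rot: [0.991, 0.131, 0.001, 0.0]
ft_force: [-1.0, 0.3, 6.0]
grip_width: 0.736
grasp_force: 26.4
```

{"api": "step_arm", "payload": {"moves": [[1,0,0,0,0,0,0],[1,0,0,0,0,0,0]]}}

```text
clock: 23.2
position: [0.6279, 0.0124, 0.0021]
ee_rot: [0.991, 0.131, 0.001, 0.0]
ft_force: [-0.6, -0.9, 5.7]
grip_width: 0.739
grasp_force: 26.4
```

{"api": "step_arm", "payload": {"moves": [[1,0,0,15,0,0,0],[1,-10,0,60,0,0,0],[1,-30,0,105,0,0,0],[1,-60,-15,140,0,0,0],[1,-90,-45,160,0,0,-0.05],[1,-110,-85,170,0,0,-0.1],[1,-112,-130,170,0,0,-0.17],[1,-112,-175,170,0,0,-0.17],[1,-112,-220,170,0,0,-0.17],[1,-112,-265,170,0,0,-0.17]]}}

```text
clock: 24.2
position: [0.5147, -0.2545, 0.172]
ee_rot: [0.999, 0.047, 0.001, 0.001]
ft_force: [1.1, -0.6, -0.3]
grip_width: 0.737
grasp_force: 28.5
```

{"api": "step_arm", "payload": {"moves": [[1,0,-45,0,0,0,-0.007],[1,0,-86,-30,0,0,-0.007],[1,0,-86,-75,0,0,-0.007],[1,0,-86,-105,0,0,-0.007],[1,0,-86,-125,0,0,-0.007],[1,0,-86,-130,0,0,-0.007],[1,0,-86,-130,0,0,-0.007],[1,0,-86,-130,0,0,-0.007]]}}

```text
clock: 25.0
position: [0.5158, -0.3393, 0.0421]
ee_rot: [0.999, 0.043, 0.001, 0.001]
ft_force: [1.1, -0.2, -0.8]
grip_width: 0.735
grasp_force: 28.4
```

Run:
```python
from h import *
st();c=cam("wrist");save("w9",c);cv2.imwrite("pics/w9.png",c["img"]);report(c,"terra",.06);report(c,"blue",.036)
```

```text
tcp [ 515.8 -339.3   42.1] yaw 4.9 F [ 1.1 -0.2 -0.8] J7 -1.14
terra [316. 356.] (223, 266, 183, 176) world [ 517. -340.] [63. 67.] 67
blue [314. 455.] (242, 431, 145, 49) world [ 454. -345.] [27. 66.] 5
blue [516. 420.] (402, 360, 230, 120) world [ 479. -434.] [ 63. 108.] 5
blue [111. 410.] (0, 341, 223, 139) world [ 468. -251.] [ 72. 101.] 5
```

View pics/w9.png

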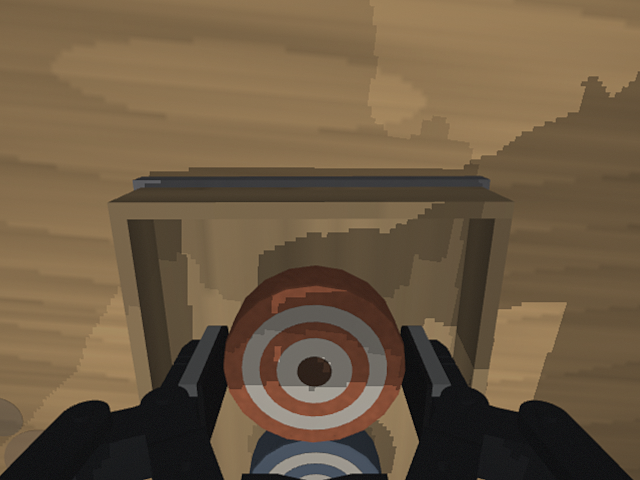

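Roundel_b is held at (314,370), centred in the tray. Roundel_a lies behind it at (315,460), and the far wall at v≈210 is clear. Lowering.

{"api": "step_arm", "payload": {"moves": [[1,0,0,-12,0,0,0],[1,0,0,-18,0,0,0],[1,0,0,-21,0,0,0],[1,0,0,-23,0,0,0],[1,0,0,-24,0,0,0],[1,0,0,-24.5,0,0,0],[1,0,0,-24.5,0,0,0]]}}

```text
clock: 25.75
position: [0.5143, -0.3386, 0.0179]
ee_rot: [0.999, 0.043, -0.001, 0.0]
ft_force: [-13.9, 7.4, 28.6]
grip_width: 0.734
grasp_force: 31.1
```

{"api": "step_arm", "payload": {"moves": [[1,0,0,1.5,0,0,0],[0.13,0,0,1.5,0,0,0],[0.13,0,0,1.5,0,0,0],[0.13,0,0,1.5,0,0,0],[0.13,0,0,20,0,0,0],[0.13,0,0,65,0,0,0],[0.13,0,0,115,0,0,0],[1,0,0,165,0,0,0],[1,0,40,205,0,0,0.14],[1,0,85,215,0,0,0.28]]}}

```text
clock: 26.75
position: [0.5156, -0.2573, 0.2338]
ee_rot: [0.983, 0.182, 0.002, 0.002]
ft_force: [0.9, 0.4, 0.6]
grip_width: 0.363
grasp_force: 0.0
```

{"api": "step_arm", "payload": {"moves": [[1,5,45,0,0,0,0.14],[1,10,90,0,0,0,0.28],[1,20,130,0,0,0,0.42],[1,35,175,0,0,0,0.56],[1,50,215,0,0,0,0.7],[1,60,250,0,0,0,0.84],[1,60,250,0,0,0,0.98],[1,60,250,0,0,0,1.12],[1,60,250,0,0,0,1.26],[1,60,250,0,0,0,1.38]]}}

```text
clock: 27.75
position: [0.5748, -0.0054, 0.2298]
ee_rot: [0.64, 0.768, 0.0, -0.0]
ft_force: [-0.2, -0.1, -0.9]
grip_width: -0.0
grasp_force: 0.0
```

Run:
```python
from h import *
st();cs={n:cam(n) for n in("scene","side","wrist")}
for n,c in cs.items(): save(n+"9",c)
def near(c,X,r,f):
    u,v=proj(c,X).astype(int);p=c["img"][max(v-r,0):v+r,max(u-r,0):u+r];m=f(cv2.cvtColor(p,cv2.COLOR_BGR2HSV).astype(int)).astype(np.uint8)
    n,l,s,ce=cv2.connectedComponentsWithStats(m);i=1+s[1:,4].argmax();return s[i],ce[i]+[max(u-r,0),max(v-r,0)]
uv={}
for n,c in cs.items():
    try: s,ce=near(c,(.672,.135,.09),32,lambda h:h[...,2]<45);uv[n]=ce;print(n,"grip",s,ce,(1e3*plane(c,ce,.089)).round())
    except Exception as e:print(n,e)
print(tri(cs["scene"],uv["scene"],cs["side"],uv["side"]))
cx,cy=.4725,-.343
for nm,k,z,lo,hi in [("ra","blue",.036,(.39,-.41),(.47,-.27)),("rb","terra",.036,(.47,-.41),(.56,-.27)),("cane_b","blue",.052,(.42,.25),(.5,.4)),("cane_a","terra",.052,(.5,.25),(.6,.4))]:
  for n in("scene","side"):
    c=cs[n]
    for q in mask(c,k) if 0 else [q for q in cv2.findContours(cv2.morphologyEx((((lambda H,S,V:(((H<9)|(H>171))&(S>110)) if k=="terra" else (H>95)&(H<128)&(S>45))(*cv2.split(cv2.cvtColor(c["img"],cv2.COLOR_BGR2HSV)))).astype(np.uint8)*255),cv2.MORPH_CLOSE,np.ones((3,3))),cv2.RETR_EXTERNAL,cv2.CHAIN_APPROX_NONE)[0] if cv2.contourArea(q)>80]:
        r=cv2.minAreaRect(np.array([plane(c,p,z)[:2] for p in q[:,0]],np.float32)*1000)
        if lo[0]*1e3<r[0][0]<hi[0]*1e3 and lo[1]*1e3<r[0][1]<hi[1]*1e3: print(nm,n,np.round(r[0]),np.round(r[1]),round(r[2]))
```

```text
tcp [574.8  -5.4 229.8] yaw 100.4 F [-0.2 -0.1 -0.9] J7 -0.08
scene grip [27 28 10 11 72] [396.5 273. ] [673. 133.  89.]
side grip [ 30  24  10  17 164] [231.5 280. ] [670. 134.  89.]
wrist grip [   0   16   52   48 1856] [505.74568966  47.83189655] [669. 130.  89.]
(array([0.67075522, 0.13311776, 0.08753808]), np.float64(0.001489212976672232))
ra side [ 429. -321.] [55. 54.] 4
rb side [ 511. -315.] [55. 55.] 6
cane_b scene [469. 323.] [ 37. 106.] 6
cane_b side [459. 331.] [ 33. 122.] 6
cane_a scene [571. 332.] [ 53. 107.] 5
cane_a side [550. 342.] [ 34. 120.] 7
```

All four pieces are in: the canes sit at the lane centres, and the roundels measure 82 mm apart. Now the toggle.

{"api": "step_arm", "payload": {"moves": [[1,34,31,0,0,0,0],[1,68,62,0,0,0,0],[1,104,93,0,0,0,0],[1,104,93,-40,0,0,0],[1,104,93,-80,0,0,0],[1,104,93,-115,0,0,0],[1,104,93,-140,0,0,0],[1,104,93,-149,0,0,0],[1,104,93,-149,0,0,0]]}}

```text
clock: 28.8
position: [0.6782, 0.0874, 0.0801]
ee_rot: [0.643, 0.766, -0.001, -0.001]
ft_force: [0.6, 0.8, 0.4]
grip_width: -0.005
grasp_force: 0.0
```

{"api": "step_arm", "payload": {"moves": [[1,-2,12,0,0,0,0],[1,-4,24,0,0,0,0],[1,-6,34,0,0,0,0],[1,-8,44,0,0,0,0],[1,-9,52,0,0,0,0],[1,-10,59,0,0,0,0],[1,-11,65,0,0,0,0],[1,-12,70,0,0,0,0],[1,-13,74,0,0,0,0],[1,-13,74,0,0,0,0]]}}

```text
clock: 29.8
position: [0.6655, 0.1623, 0.081]
ee_rot: [0.642, 0.766, 0.0, -0.0]
ft_force: [-0.9, -0.4, 0.6]
grip_width: -0.0
grasp_force: 0.0
```

{"api": "step_arm", "payload": {"moves": [[1,4,-25,0,0,0,0],[1,8,-50,10,0,0,0],[1,8,-60,50,0,0,0],[1,-10,-80,90,0,0,0],[1,-40,-100,130,0,0,0],[1,-70,-120,150,0,0,0],[1,-80,-140,150,0,0,0],[1,-80,-140,150,0,0,0]]}}

```text
clock: 30.6
position: [0.5853, 0.0175, 0.2321]
ee_rot: [0.645, 0.765, -0.001, 0.002]
ft_force: [1.5, -0.5, -0.3]
grip_width: -0.004
grasp_force: 0.0
```

Run:
```python
from h import *
st();cs={n:cam(n) for n in("scene","side")};uv={}
for n,c in cs.items():
    u,v=proj(c,(.662,.17,.09)).astype(int);p=cv2.cvtColor(c["img"][v-40:v+40,u-40:u+40],cv2.COLOR_BGR2HSV)
    k,l,s,ce=cv2.connectedComponentsWithStats((p[...,2]<45).astype(np.uint8))
    for i in range(1,k):
        if s[i,4]>20:print(n,s[i],ce[i]+[u-40,v-40],(1e3*plane(c,ce[i]+[u-40,v-40],.089)).round())
    d=cv2.absdiff(c["img"],load(n+"0")["img"]).max(2)
    for nm,X in dict(jar=(.66,-.162,.05),bottle=(.479,-.007,.05),paddle=(.39,.024,.016)).items():
        a,b=proj(c,X).astype(int);print(n,nm,np.percentile(d[b-25:b+25,a-25:a+25],[50,90,99]))
```

```text
tcp [585.3  17.5 232.1] yaw 99.7 F [ 1.5 -0.5 -0.3] J7 -0.14
scene [48 35 12 12 85] [425.36470588 266.45882353] [664. 197.  89.]
scene [43 57  8  6 30] [418.73333333 285.66666667] [715. 167.  89.]
scene [22 61 12  6 50] [399.5 289.5] [718. 126.  89.]
scene jar [ 9. 57. 62.]
scene bottle [ 9. 13. 16.]
scene paddle [  9.    12.   128.01]
side [ 29  43  22  31 399] [228.60401003 312.64661654] [653. 203.  89.]
side jar [ 31.   61.1 137. ]
side bottle [ 11.  95. 142.]
side paddle [ 9. 12. 14.]
```

Run:
```python
from h import *
for n in("scene","side"):
    c=cam(n)
    for nm,X in dict(jar=(.66,-.162,.12),bottle=(.479,-.007,.07)).items():
        a,b=proj(c,X).astype(int);t=cv2.cvtColor(load(n+"0")["img"][b-14:b+14,a-14:a+14],cv2.COLOR_BGR2GRAY);f=cv2.cvtColor(c["img"][b-20:b+20,a-20:a+20],cv2.COLOR_BGR2GRAY)
        print(n,nm,cv2.minMaxLoc(cv2.matchTemplate(f,t,cv2.TM_CCOEFF_NORMED))[1::2])
print(manip.hand_in())
```

```text
scene jar (0.6732516288757324, (6, 7))
scene bottle (0.9599639773368835, (6, 6))
side jar (0.32124021649360657, (3, 0))
side bottle (0.25544267892837524, (6, 6))
the job is handed in; nothing more can be done
None
```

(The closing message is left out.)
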